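# Clamp, dot and release a test coupon

## Robot

A 7-joint arm with a two-finger parallel gripper is mounted at the origin on a cart in front of the work surface, level with it; the furniture and walls round the work are solid. World frame = base frame: x ahead of the robot, y to its left, z up, the work surface at z = 0. Lengths are in mm, angles in rad, forces in N, time in s.
With the tool pointing down it reaches from about 400 to 875 mm from the base axis. Payload 4.4 kg.
Tool frame: the origin (TCP) lies on the centre line of the jaws, within the pads' length; the fingertips stand 25 mm ahead of it and the grasp point (between the pads) lies 6 mm ahead of it (ctrl.finger_overhang is the distance from the TCP to the fingertips, in mm); z points along the fingers, y is the line along which they close (so a half turn about z gives the same grasp; the last joint's range is limited). The gripper opens to 85 mm and grips with 20 to 120 N. Pads are 22 mm wide; open, the fingers measure 114 mm over their backs; the gripper's body (76 mm by 85 mm) begins 54 mm behind the grasp point. The pads swing forward as they close: fully open they stand 13 mm farther back than shut.
Start: joints at [1.075, 0.628, 0.038, 1.517, -0.027, 0.996, -0.02], TCP at [270.875, -590.884, 256.313] pointing down, gripper open.
Joint ranges: [-3.06, 3.06], [-0.37, 2.12], [-1.25, 1.32], [0.18, 2.47], [-1.1, 4.24], [0.23, 1.98], [-2.94, 2.94]. Speed limits (rad/s): [2.57, 2.57, 3.14, 3.14, 3.14, 3.14, 3.14].

## Interface

Orientations are given as [roll, pitch, yaw] about the fixed x, y, z axes, in that order (R = Rz(yaw) Ry(pitch) Rx(roll)).
In Python, from cell import ctrl gives the robot as it stands. The module is installed in compiled form; this text tells all that it offers.
- The arm moves only by the tool play_rows, never from a script. Its argument "targets" is a list of rows, each a list of 5 numbers: the closure, from 0 (fully open) to 1 (shut), then the shift along the tool's x, y, z in cm, then the turn about the tool's z in degrees. In form: [[gripper, dx, dy, dz, spin], ...]. A call has 1 to 10 rows; each row is the pose to reach, as a shift and turn from the pose commanded when the call began, along the tool's axes at that moment; what a row does not reach only later rows make up. A row lasts 1/10 s, in which the tool goes at most 50 mm and 8.59 degrees, less where a joint would pass 70% of its speed; a pose out of reach is approached as far as the arm can. A call with a gripper value outside its range is refused whole. The fingers move at their own pace and stop on an object; the grip force is fixed at half the most. Time passes only in rows, so rows that repeat a pose let the fingers close. It gives the time, the measured TCP pose, the force, the opening and the grip force at its end, in the units of the state.
- ctrl.read_state(): the state, without advancing time (a new reading comes with each control period).
- ctrl.get_image(name): name is "side" or "top"; returns (picture, depth): 384x512x3 uint8, red, green, blue; 384x512 float32, mm along the optical axis (not along the pixel's ray), 0 where there is no reading.
- ctrl.calibration(name): a dict with "vfov" (degrees; the focal length in pixels is half the picture's height over the tangent of half this angle, whatever the lens; pixels are square), "cx", "cy" (the principal point, pixels), "extrinsics" (4x4, takes a point from camera to world coordinates). Camera axes: x right, y down, z forward; pixel columns grow to the right and rows downward; lengths in mm; the calibration is good to about 2 mm. A picture is of the moment at which its call begins. calibration takes no time and is no camera call.
- ctrl.finish_job(): hands the job in; it is judged then, once.
Trained networks look in the newest picture that a camera, given by its name, has taken for a name from the list of things; names that differ only in an ending like _2 or _b are one class to them, and where a whole thing is asked for, a point or a joint stands for the part that bears it (a point fixed in the world has none). Each returns a list of dicts, best first, with "confidence" (0 to 1); they miss things now and then, are a little off and sometimes report something else, mostly with a low value. They report only what shows in the picture. A call takes as long as a camera call. They do not tell look-alikes from the thing itself.
- ctrl.search_frame(camera, name): "bbox" ([left, top, right, bottom] in pixels, round what is visible of it).
- ctrl.trace(camera, name): "pixels" (384x512 bool, what is visible of it) and "bbox" ([left, top, right, bottom] in pixels, round what is visible of it).
The state is a dict: "clock": time; "qpos": joint angles; "qd": joint speeds; "tau": joint torques, N m; "eef_pos": TCP position; "tool_rot": TCP orientation; "force": force on the tool from outside, world axes, zero at the start; "torque": the same for the moment, N m; "width": finger opening in mm; "gripper_force": force on a finger pad.
Only numpy, scipy, OpenCV 4.12 (cv2) and the standard library are available. Lean on these libraries where they do the work, as an engineer would, in place of code of your own. Each camera call takes 0.05 s, during which the arm holds its last target. There are 200 camera calls.

## Task

Squeeze the clamp's trigger until the loose white coupon is gripped tight between the two jaws and stays gripped with the trigger let go, but stop there, because over-tightening bows it. Then take the dot punch from its stand, press it upright inside the scribed circle until its tip has sunk well in, lift it straight off and stand it back. Finally press the release tab so that the jaws spring fully open and the coupon is left lying flat on the anvil.

Things in the scene. Friction and masses are not known exactly. Their poses are not given: they have to be found in the camera images.
- clamp: fixture, fixed: one-hand ratchet bar clamp lying on a base plate 86x202x8 mm. Origin on the bench under its middle; y runs along the bar from travelling jaw (-y) to grey head (y 32 to 88, x -22 to 28, 52 mm high); -x faces the robot. Anvil under the coupon: x -27 to 27, y -41 to 14, top 40 mm; jaw tops 56 mm. Fixed grey handle: x -22 to -114, y 62 to 78, z 27 to 49 mm.
- trigger_face (a point): middle of the outer face of the bare aluminium trigger (bar 10 mm thick, 32 to 44 mm high, its end 27 mm further out), 89 mm from its upright pivot at clamp x 21, y 55. Squeezed fully, it lies along the clamp's x, beside the fixed handle; let go, it stands 0.45 rad off it to -y. Push it towards +y, about 40 mm. Free bench beside it. Over trigger and handle: 67 mm, squeezed 28 mm.
- trigger (a joint): trigger angle: 0 let go, 0.45 fully squeezed. Sprung, returns by itself. A full squeeze and return walks the jaw about 8 mm (4 mm teeth; the first 0.1 rad is idle). Free squeezing takes 3 to 7 N at the face; when the coupon is pinched it stiffens by about 1 N per 3 N of clamping. Pushed until it resists with 11 N and then let go, it leaves a right clamping force.
- jaw (a joint): travel of the bar with the travelling jaw: 0 fully open, up to 0.045 closed (m). A ratchet pawl holds it wherever squeezing leaves it; a spring opens it to 0 when the tab is pressed.
- jaw_face (a point): middle of the rubber face of the travelling jaw (44 mm wide, 14 mm tall), looking along +y of the clamp.
- pad: cushioned jaw plate on the head, 44 x 6 x 14.5 mm, on coil springs: it gives way along +y by 1 mm for each 2.5 N. Its origin is that of the clamp when not loaded, its rubber face then at y = 16 mm. 6 to 18 N on it (2.5 to 7 mm) is a good hold; over 21 N (8.4 mm) bows the coupon.
- coupon: loose white plastic test coupon, 52 x 38 x 4 mm, lying askew on the anvil between the jaws, so that its 38 mm width is clamped. Origin in the middle of its underside, x along its length; a 7 mm hanging hole lies at x = -19 mm.
- mark (a point): centre of the circle of 12 mm diameter scribed on the coupon's top face (9 mm from its middle, away from the hole).
- punch_grip (a point): middle of the dark knurled grip of the dot punch (14 mm diameter, 45 mm long, upright along its z). The tip is 78 mm below this point; a collar of 26 mm diameter, 5 mm thick, has its top 23 mm below; the cap's top is 31 mm above. 105 g.
- punch_tip (a point): point of the punch's sprung tip.
- plunger (a joint): how far the punch's sprung tip has been pushed in (m): 0 out, 0.010 at its stop; 5 N to start, 17 N at the stop. Pushed in 6 mm (12 N) or more, upright and inside the circle, it has made its dot.
- stand_rim (a point): centre of the upper rim of the fixed aluminium punch stand, 56 mm high: a tube of 20 mm bore and 32 mm outer diameter, on a foot of 60 mm diameter. The punch hangs in the bore with its collar on the rim: its grip point is then 28 mm above this point, its tip clear of the floor.
- tab_top (a point): middle of the ribbed top of the steel release tab, 16 mm wide, which sticks out of the head on the side away from the handle, 52 mm above the bench. Pressed from above.
- tab (a joint): angle of the release tab: 0 up, 0.24 fully pressed (9 mm down at the ribs, about 2 N; it then meets its stop); sprung. Hold it down for half a second while the jaw opens.
- petri_dish: bystander: clear dish, 64 mm across, 13 mm high. Leave alone.
- timer: bystander: flat digital timer, 62 x 66 x 16 mm. Leave alone.
There are look-alikes about, which are no part of the job. What is meant by the part that bears stand_rim is not orange, and is the larger of those in its own colour. What is shaped like the coupon but yellow is not meant.

How it is judged:
By the outcome, as a careful person would: the job done as asked, in the order asked, and still so for the second after the job is handed in, with the robot touching nothing.
It also fails if it takes over 70 s, if anything falls off the work surface, if the arm or the gripper's body presses on something with over 40 N, if the wrist force passes 120 N, or if a joint passes its speed limit or range.

## Working session

There is one attempt and no reset: what is moved stays moved. The work goes in short steps, Python scripts to look and compute and a tool call to move; the robot and the scene stay as the last step left them, time stands still between calls to the robot, and variables do not carry over. Pictures are saved under pics/ and viewed, at most 12 in all, crops included, and the job is handed in when it is done.

Besides the shell and the picture viewer there is one more tool, called after ">>>" as a command line: name --pt "numbers of a row" for each row, then --argument value for the rest. play_rows: Moves the arm, as the interface text tells. Its arguments: {"type":"object","properties":{"targets":{"type":"array"}},"required":["targets"]}

```bash
mkdir -p pics; cat > h.py <<'E'
import numpy as np, cv2
from cell import ctrl
def grab(n):
    im,d=ctrl.get_image(n); return im,d
def K(n):
    c=ctrl.calibration(n); f=192/np.tan(np.radians(c["vfov"])/2); return f,c["cx"],c["cy"],np.array(c["extrinsics"])
def world(n,u,v,d):
    f,cx,cy,E=K(n); u,v,d=map(np.asarray,(u,v,d)); return (np.stack([(u-cx)/f*d,(v-cy)/f*d,d,np.ones_like(d*1.)],-1)@E.T)[...,:3]
def rayz(n,u,v,z):
    f,cx,cy,E=K(n); r=E[:3,:3]@[(u-cx)/f,(v-cy)/f,1]; o=E[:3,3]; return o+r*(z-o[2])/r[2]
def proj(n,p):
    f,cx,cy,E=K(n); q=np.linalg.inv(E)@[*p,1]; return q[0]/q[2]*f+cx,q[1]/q[2]*f+cy
def save(im,name,box=None,s=1):
    if box: im=im[box[1]:box[3],box[0]:box[2]]
    cv2.imwrite("pics/"+name,cv2.resize(im[...,::-1],None,fx=s,fy=s,interpolation=cv2.INTER_CUBIC))
E
python3 - <<'E'
from h import *
s=ctrl.read_state(); print({k:np.round(v,3) for k,v in s.items()}, ctrl.finger_overhang)
a=[]
for n in("top","side"):
    im,d=grab(n); a.append(im); np.savez(n+"0.npz",im=im,d=d); print(n,np.round(K(n)[3],2).tolist(),K(n)[:3])
    for t in("clamp","coupon","trigger_face","punch_grip","stand_rim","tab_top","pad","jaw_face"):
        print(n,t,[(np.round(r["bbox"]).astype(int).tolist(),round(r["confidence"],2)) for r in ctrl.search_frame(n,t)])
save(a[0],"t0.png",s=1.5); save(a[1],"s0.png",s=1.5)
E
```

```text
{'clock': np.float64(0.0), 'qpos': array([ 1.075,  0.629,  0.038,  1.518, -0.027,  0.996, -0.02 ]), 'qd': array([ 0.001,  0.001,  0.002,  0.001, -0.001, -0.001,  0.001]), 'tau': array([-0.0000e+00, -5.6340e+01,  1.2260e+00, -1.9344e+01,  1.1000e-02,
        1.0000e-02, -0.0000e+00]), 'eef_pos': array([ 270.598, -590.344,  255.387]), 'tool_rot': array([-3.14,  0.  ,  0.43]), 'force': array([ 0.468, -0.492,  0.453]), 'torque': array([-0.02 , -0.054,  0.012]), 'gripper_force': np.float64(0.0), 'width': np.float64(85.593)} 25.0
top [[0.01, -0.98, 0.18, 406.55], [-1.0, -0.02, -0.01, -44.28], [0.01, -0.18, -0.98, 1017.85], [0.0, 0.0, 0.0, 1.0]] (np.float64(435.5602429201076), 260.72203414057043, 191.59086072017325)
top clamp [([136, 191, 232, 269], 0.58)]
top coupon [([177, 210, 195, 236], 0.9), ([164, 162, 190, 182], 0.89), ([314, 191, 339, 216], 0.44)]
top trigger_face [([160, 228, 174, 264], 0.71)]
top punch_grip [([323, 190, 339, 203], 0.54)]
top stand_rim [([361, 203, 380, 222], 0.79), ([314, 191, 338, 218], 0.7), ([330, 235, 354, 262], 0.66)]
top tab_top [([146, 194, 157, 208], 0.57)]
top pad [([158, 232, 174, 262], 0.46)]
top jaw_face [([132, 212, 222, 237], 0.61)]
side [[1.0, -0.01, -0.03, 615.17], [0.03, -0.36, 0.93, -1158.87], [-0.02, -0.93, -0.36, 513.05], [0.0, 0.0, 0.0, 1.0]] (np.float64(402.8823485912288), 256.4409292339384, 190.295651602455)
side clamp [([213, 176, 254, 207], 0.76)]
side coupon [([268, 192, 282, 196], 0.41)]
side trigger_face []
side punch_grip [([246, 205, 258, 230], 0.57)]
side stand_rim [([197, 229, 222, 254], 0.92), ([243, 224, 263, 253], 0.83), ([236, 249, 249, 270], 0.71), ([221, 185, 241, 204], 0.63)]
side tab_top [([234, 181, 245, 186], 0.59)]
side pad [([234, 182, 245, 184], 0.61)]
side jaw_face [([228, 186, 241, 203], 0.78)]
```

View pics/t0.png

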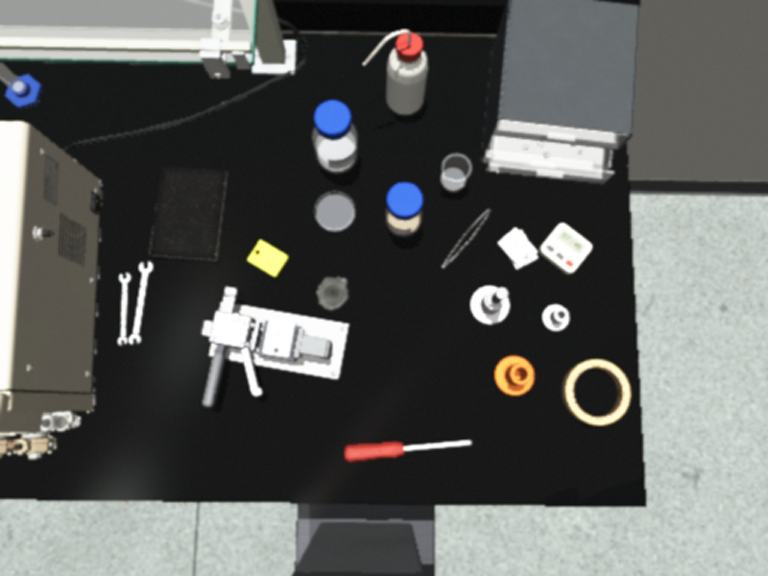

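View pics/s0.png

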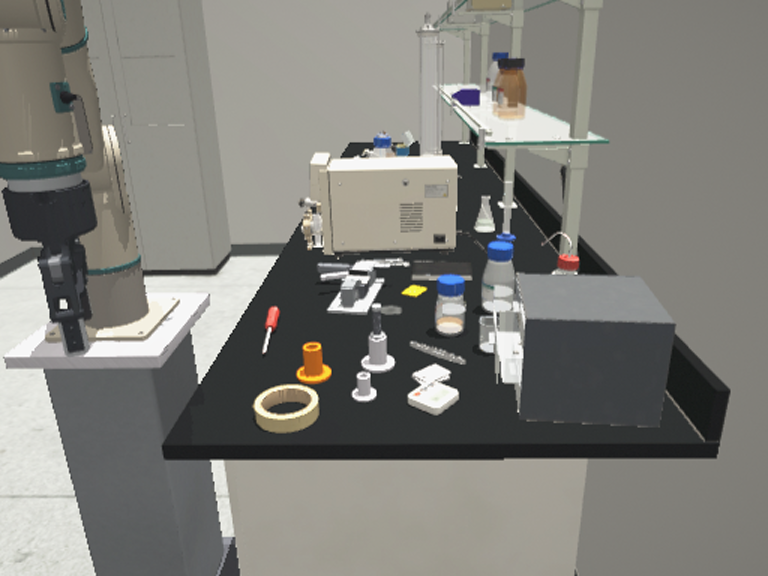

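The top view shows the clamp at about (180,225) in native pixels, with its handle towards the robot. The punch stands in the larger grey stand at about (327,203). The small grey stand and the orange one are look-alikes.

```bash
python3 - <<'E'
from h import *
A=np.load("top0.npz");B=np.load("side0.npz")
a=cv2.resize(A["im"][185:275,130:240],None,fx=7,fy=6.5*7/6.5*0+6.5,interpolation=cv2.INTER_CUBIC) if 0 else cv2.resize(A["im"][188:273,130:240],(770,595),interpolation=cv2.INTER_CUBIC)
save(a,"c0.png")
v,u=np.mgrid[0:384,0:512]
P=world("top",u,v,A["d"]); np.save("P.npy",P)
np.set_printoptions(linewidth=250)
print("z map clamp"); print(P[190:272:2,134:236:3,2].round().astype(int))
print("stand z"); print(P[184:220:2,308:346:2,2].round().astype(int))
for p in[(327,203),(332,195),(180,225)]: print(P[p[1],p[0]].round())
Q=world("side",u,v,B["d"])
print("side stand z,x");print(Q[200:256:3,240:266:2,2].round().astype(int));print(Q[200:256:3,240:266:2,0].round().astype(int));print(Q[200:256:3,240:266:2,1].round().astype(int))
E
```

```text
z map clamp
[[  -2   -1    0 ...    2    1    1]
 [   2   -2    0 ...    0   -2    3]
 [   0    4   -2 ...    1    2   -2]
 ...
 [   0   50   47 ...    1   -1    1]
 [   1   49   49 ...   -1    1   -1]
 [  -5   47   46 ... 1018   -1   -2]]
stand z
[[   1    2    2    2    2    0   -2   -1    1    0    3    5   -1    0   -1    1    4    0    1]
 [   1    2    2    4    0    0    1   -2    2    0   -2    2    0   -1    0    0    4    0    0]
 [  -3    1    0    4   -1    0    0    1    6   -2    0    1   -2   -1   -2    1   -1    1   -2]
 [   0    2    0    2    2    0    0   -2    0   -1    2   -2   -1    0   -1    0   -1   -1   -2]
 [   3   -3    2    0    1   -1    6   10    9   10    9    8  117  118  115    0   -1    2    0]
 [   2    2    0   -1   -1    7    7    6   10   57   63  111  114 1018  113    1   -1    0    2]
 [  -2   -1    2   -1    8    9    9    8   54   62   60  107  115  114  115    0    0    5   -1]
 [   3    0   -2    3    8    5    9   45   58   62   80   97  113  118  115   -1    0    1    2]
 [   0   -4    0    8    6    6   13   50   55   61   68   87   91  
[... 3916 characters left out ...]
18  -221  -222  -222  -215  -127  -125  -131  -132]
 [ -144  -144  -148  -214  -219  -219  -222  -220  -218  -148  -147  -147  -149]
 [ -166  -167  -165  -214  -221  -223  -219  -219  -220  -165  -165  -165  -166]
 [ -184  -195  -196  -214  -220  -224  -220  -224  -215  -200  -194  -181  -183]
 [ -199  -211  -213  -209  -219  -219  -223  -216  -219 -1159  -214  -210  -201]
 [ -217  -221  -229  -229  -231  -233  -229  -231  -229  -229  -226  -213  -218]
 [ -232  -301  -232  -232  -234  -239  -234  -234  -236  -234  -232  -236  -235]
 [ -306  -302  -304  -314  -248  -250  -251  -249  -250  -252  -250  -250  -250]
 [ -322  -320  -321  -315  -264  -267  -263  -265  -265  -262  -264  -263  -264]]
```

View pics/c0.png

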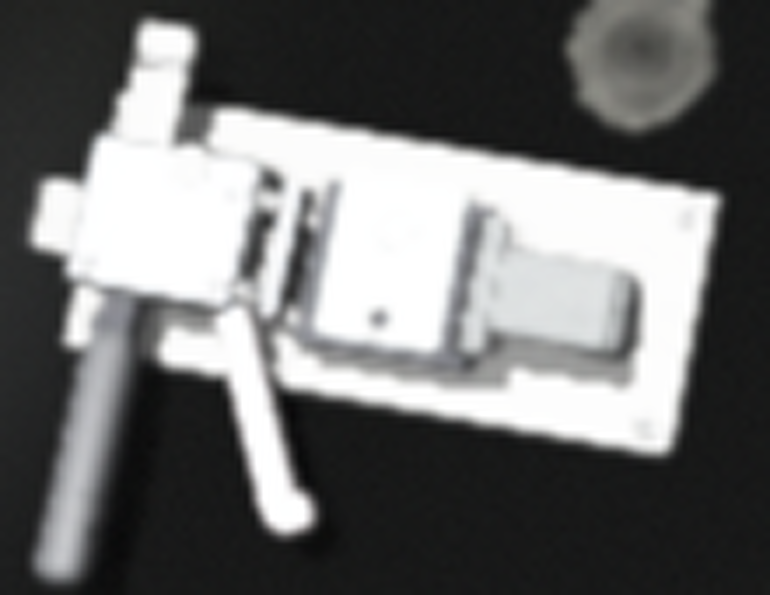

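The crop shows the head corners at about (100,138), (255,160), (232,305) and (70,282), and the right-hand plate corners at (720,195) and (672,455). The trigger's end is near (290,515) and the tab near (167,45). The coupon's hole is at (378,318) and the faint circle at (392,228). Next I fit the clamp pose.

```bash
python3 - <<'E'
from h import *
from scipy.optimize import least_squares
c2=lambda p:(130+(p[0]+.5)/7-.5,188+(p[1]+.5)/7-.5)
obs=[((720,195),(43,-101,8)),((672,455),(-43,-101,8)),((100,138),(28,88,52)),((255,160),(28,32,52)),((232,305),(-22,32,52)),((70,282),(-22,88,52)),((60,580),(-113,70,40))]
def W(q,p):
    c,s=np.cos(q[2]),np.sin(q[2]); return np.array([q[0]+c*p[0]-s*p[1],q[1]+s*p[0]+c*p[1],p[2]])
res=lambda q:np.concatenate([np.subtract(proj("top",W([q[0],q[1],q[2]/100],m)),c2(o)) for o,m in obs])
r=least_squares(res,[510,110,0]); q=r.x*[1,1,.01]; print("clamp",q.round(3),r.fun.reshape(-1,2).round(1).tolist()); np.save("q.npy",q)
def C(p): 
    d=np.array(p[:2])-q[:2]; c,s=np.cos(q[2]),np.sin(q[2]); return np.array([c*d[0]+s*d[1],-s*d[0]+c*d[1]]).round(1)
for n,p,z in[("hole",(378,318),44),("mark",(392,228),44),("trigend",(290,515),44),("tab",(167,45),52),("padface",(290,300),54),("jaw",(475,340),56)]:
    w=rayz("top",*c2(p),z); print(n,w.round(1),C(w))
S=np.load("side0.npz");v,u=np.mgrid[0:384,0:512];Q=world("side",u,v,S["d"]);P=np.load("P.npy")
# clamp heights from side cam, head top
m=lambda X,zl,zh,x0,x1,y0,y1:X[(X[...,2]>zl)&(X[...,2]<zh)&(X[...,0]>x0)&(X[...,0]<x1)&(X[...,1]>y0)&(X[...,1]<y1)]
h=m(Q,15,80,480,580,130,220);print("side clamp head",h.min(0).round(),h.max(0).round(),len(h))
for X,n in((P,"top"),(Q,"side")):
    for zl,zh in((108,122),(70,100),(50,66),(2,12)):
        a=m(X,zl,zh,520,610,-260,-160); print(n,zl,len(a),a.mean(0).round(1),np.percentile(a,[3,97],axis=0).round(1).tolist())
for n,u0,v0 in(("top",333.5,194.5),):
    print("cap",rayz("top",u0,v0,115))
E
```

```text
clamp [ 5.02410e+02  1.24398e+02 -1.49000e-01] [[-2.8, 0.2], [-2.5, -0.2], [0.0, -1.2], [2.5, -0.3], [1.3, 1.1], [-0.4, 0.3], [1.7, 0.3]]
hole [485.  117.4  44. ] [-16.1  -9.5]
mark [513.9 114.2  44. ] [12.8 -8.3]
trigend [422.7 142.3  44. ] [-81.5   5.8]
tab [570.8 187.5  52. ] [58.2 72.6]
padface [489.5 143.7  54. ] [-15.6  17.2]
jaw [477.6  84.7  56. ] [-18.6 -42.9]
side clamp head [482. 131.  16.] [576. 210.  56.] 219
top 108 50 [ 563.2 -206.7  114.9] [[555.9, -213.4, 110.5], [570.2, -199.9, 117.8]]
top 70 20 [ 559.7 -203.7   85.1] [[557.2, -209.6, 71.3], [565.3, -200.2, 98.4]]
top 50 108 [ 560.7 -204.    58.7] [[549.2, -221.4, 51.9], [577.2, -193.0, 63.5]]
top 2 535 [ 561.2 -207.5    5.3] [[523.3, -256.8, 2.1], [606.2, -163.3, 10.3]]
side 108 23 [ 563.9 -210.3  112.3] [[557.6, -215.7, 108.6], [570.6, -201.6, 115.0]]
side 70 53 [ 564.7 -212.1   85.8] [[559.2, -215.6, 72.0], [570.1, -208.4, 98.9]]
side 50 76 [ 564.8 -214.5   56.7] [[550.9, -223.4, 50.5], [578.8, -202.3, 64.5]]
side 2 151 [ 565.  -218.3    6. ] [[537.8, -237.0, 2.4], [590.3, -190.3, 11.0]]
cap [ 564.8472542  -206.10713666  115.        ]
```

```bash
python3 - <<'E'
from h import *
P=np.load("P.npy");im=np.load("top0.npz")["im"].astype(int);g=im.sum(-1)
R=np.zeros(g.shape,bool);R[186:275,130:238]=1
R&=~((np.mgrid[0:384,0:512][0]<210)&(np.mgrid[0:384,0:512][1]>205))
pl=P[R&(P[...,2]>4.5)&(P[...,2]<12)&(g>330)][:,:2].astype(np.float32)
(cx,cy),sz,a=cv2.minAreaRect(pl); print("plate",cx,cy,sz,a)
for yaw in(-.16,-.175,-.19):
    c,s=np.cos(yaw),np.sin(yaw); rot=lambda p:np.stack([c*p[:,0]+s*p[:,1],-s*p[:,0]+c*p[:,1]],1)
    r=rot(pl); lo,hi=np.percentile(r,[.7,99.3],axis=0); print(yaw,(hi-lo).round(1),((hi+lo)/2).round(1))
yaw=-.175;c,s=np.cos(yaw),np.sin(yaw);o=np.array([c*0,0])
r=rot(pl); 
rot=lambda p:np.stack([c*p[:,0]+s*p[:,1],-s*p[:,0]+c*p[:,1]],1)
r=rot(pl);lo,hi=np.percentile(r,[.7,99.3],axis=0);ctr=(lo+hi)/2
print("centre world",c*ctr[0]-s*ctr[1],s*ctr[0]+c*ctr[1])
A=P[R&(P[...,2]>15)&(P[...,2]<80)];B=np.c_[rot(A[:,:2])-ctr,A[:,2]]
# height map in clamp frame 6mm cells: max-median z
for x in range(84,-126,-6):
    print(f"{x:5d}",' '.join(f"{np.median(k[:,2]):3.0f}" if len(k:=B[(abs(B[:,0]-x)<3)&(abs(B[:,1]-y)<3)]) else '  .' for y in range(114,-102,-6)))
print('     ',' '.join(f"{y:3d}" for y in range(114,-102,-6)))
E
```

```text
plate 504.68572998046875 120.38705444335938 (203.4632568359375, 88.29734802246094) 81.0906982421875
-0.16 [ 85.4 199.9] [478.3 198.2]
-0.175 [ 86.  199.6] [475.4 205.1]
-0.19 [ 87.4 199.2] [472.4 212.1]
centre world 503.9034219272825 119.23389525494123
   84   .   .   .   .   .   .   .   .   .   .   .   .   .   .   .   .   .   .   .   .   .   .   .   .   .   .   .   .   .   .   .   .   .   .   .   .
   78   .   .   .   .   .   .   .   .   .   .   .   .   .   .   .   .   .   .   .   .   .   .   .   .   .   .   .   .   .   .   .   .   .   .   .   .
   72   .   .   .   .   .   .   .   .   .   .   .   .   .   .   .   .   .   .   .   .   .   .   .   .   .   .   .   .   .   .   .   .   .   .   .   .
   66   .   .   .   .   .   .   .   .   .   .   .   .   .   .   .   .   .   .   .   .   .   .   .   .   .   .   .   .   .   .   .   .   .   .   .   .
   60   .   .   .   .  51  50  53  52   .   .   .   .   .   .   .   .   .   .   .   .   .   .   .   .   .   .   .   .   .   .   .   .   .   .   .   .
   54   .   .   .   .  51  52  53  53   .   .   .   .   .   .   .   .   .   .   .   .   .   .   .
[... 3852 characters left out ...]
   .   .   .   .   .   .   .   .   .   .   .   .   .   .   .   .   .   .   .   .   .   .   .   .   .
 -108   .   .   .   .   .  47  49  46  39   .   .   .   .   .   .   .   .   .   .   .   .   .   .   .   .   .   .   .   .   .   .   .   .   .   .   .
 -114   .   .   .   .   .  47  48  46  37   .   .   .   .   .   .   .   .   .   .   .   .   .   .   .   .   .   .   .   .   .   .   .   .   .   .   .
 -120   .   .   .   .   .   .   .   .   .   .   .   .   .   .   .   .   .   .   .   .   .   .   .   .   .   .   .   .   .   .   .   .   .   .   .   .
      114 108 102  96  90  84  78  72  66  60  54  48  42  36  30  24  18  12   6   0  -6 -12 -18 -24 -30 -36 -42 -48 -54 -60 -66 -72 -78 -84 -90 -96
```

```bash
cat >> h.py <<'E'
Q0=(502.7,126.5,-.175)
def cw(p,z=0):
    c,s=np.cos(Q0[2]),np.sin(Q0[2]); return np.array([Q0[0]+c*p[0]-s*p[1],Q0[1]+s*p[0]+c*p[1],z])
def rows(targets,start=None):
    """targets: (xyz world, yaw); start (xyz,yaw) default measured -> [dx,dy,dz cm, spin deg]"""
    if start is None:
        s=ctrl.read_state(); start=(s["eef_pos"],s["tool_rot"][2])
    y=start[1];X=np.array([[np.cos(y),np.sin(y),0],[np.sin(y),-np.cos(y),0],[0,0,-1]])
    for p,w in targets: print((X@(np.array(p)-start[0])/10).round(2).tolist(),round(np.degrees(y-w),1))
def trig(th,off,r=93,z=42):
    n=np.array([np.sin(th),-np.cos(th)]); p=np.array([21,55])+r*np.array([-np.cos(th),-np.sin(th)])+(5+off)*n
    return cw(p,z),Q0[2]+th
E
python3 - <<'E'
from h import *
p,w=trig(.45,30); print(p,w)
v=np.array([470,-250,255.])
rows([(v,w)]); rows([((p[0],p[1],255),w),(p,w)],(v,w))
print("push"); rows([trig(.45-a,15) for a in np.arange(0,.46,.05)],(p,w))
E
```

```text
[452.9538043 118.0649417  42.       ] 0.275
[32.31, -22.69, 0.13] 8.9
[8.35, -35.89, 0.0] 0.0
[8.35, -35.89, 21.3] 0.0
push
[0.0, -1.5, 0.0] 0.0
[-0.09, -1.97, 0.0] 2.9
[-0.15, -2.44, 0.0] 5.7
[-0.19, -2.91, 0.0] 8.6
[-0.21, -3.39, 0.0] 11.5
[-0.21, -3.86, 0.0] 14.3
[-0.18, -4.34, 0.0] 17.2
[-0.12, -4.81, 0.0] 20.1
[-0.04, -5.28, 0.0] 22.9
[0.06, -5.74, 0.0] 25.8
```

>>> play_rows --pt "1 32.3 -22.7 0 9" --pt "1 32.3 -22.7 0 9" --pt "1 32.3 -22.7 0 9" --pt "1 32.3 -22.7 0 9" --pt "1 32.3 -22.7 0 9" --pt "1 32.3 -22.7 0 9" --pt "1 32.3 -22.7 0 9" --pt "1 32.3 -22.7 0 9" --pt "1 32.3 -22.7 0 9" --pt "1 32.3 -22.7 0 9"

```text
clock: 1.9
eef_pos: [470.6, -248.9, 256.5]
tool_rot: [3.141, -0.0, 0.276]
force: [-0.6, -0.8, 0.9]
width: -0.2
gripper_force: 0.0
```

>>> play_rows --pt "1 8.4 -35.9 0 0" --pt "1 8.4 -35.9 0 0" --pt "1 8.4 -35.9 0 0" --pt "1 8.4 -35.9 0 0" --pt "1 8.4 -35.9 0 0" --pt "1 8.4 -35.9 0 0" --pt "1 8.4 -35.9 0 0" --pt "1 8.4 -35.9 0 0" --pt "1 8.4 -35.9 4 0" --pt "1 8.4 -35.9 8 0"

```text
clock: 2.9
eef_pos: [455.9, 117.9, 176.5]
tool_rot: [3.141, -0.005, 0.272]
force: [1.3, 0.3, -1.0]
width: -0.0
gripper_force: 0.0
```

```bash
python3 - <<'E'
from h import *
s=ctrl.read_state();print(s["clock"],s["eef_pos"].round(1),s["tool_rot"].round(3),s["force"].round(1),s["width"])
rows([trig(.45,30)])
im,d=grab("side"); save(im,"s1.png",(190,140,330,240),5)
E
```

```text
2.9 [455.9 117.9 176.5] [ 3.141 -0.005  0.272] [ 1.3  0.3 -1. ] -0.03657731675174748
[-0.27, -0.1, 13.45] -0.2
```

>>> play_rows --pt "1 -0.2 -0.1 5 0" --pt "1 -0.2 -0.1 9 0" --pt "1 -0.2 -0.1 12 0" --pt "1 -0.2 -0.1 13.5 0" --pt "1 -0.2 -0.1 13.5 0"

```text
clock: 3.45
eef_pos: [452.5, 116.7, 40.5]
tool_rot: [3.139, 0.001, 0.27]
force: [-0.2, -0.7, -0.2]
width: 0.2
gripper_force: 0.0
```

```bash
python3 - <<'E'
from h import *
s=ctrl.read_state();print(s["clock"],s["eef_pos"].round(1),s["tool_rot"].round(3),s["force"].round(1),s["width"])
im,d=grab("top"); a=im[188:273,130:240]
b,_=grab("side"); b=b[150:220,200:275]
save(np.vstack([cv2.resize(a,(440,340)),cv2.resize(b,(440,254))]),"m1.png")
E
```

```text
3.45 [452.5 116.7  40.5] [3.139e+00 1.000e-03 2.700e-01] [-0.2 -0.7 -0.2] 0.17956859931623945
```

View pics/m1.png

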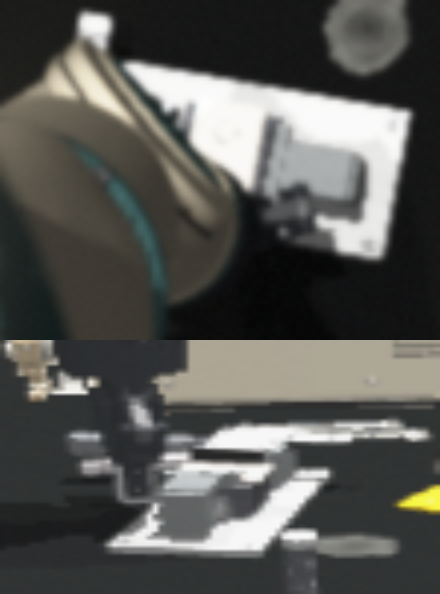

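Fingers are down beside the trigger, just clear of it (side crop near (135,470)). I start the first squeeze.

>>> play_rows --pt "1 0 -1.0 0 0" --pt "1 -0.1 -2.0 0 3" --pt "1 -0.2 -2.9 0 9" --pt "1 -0.2 -3.9 0 14" --pt "1 -0.2 -3.9 0 14"

```text
clock: 4.05
eef_pos: [439.9, 156.5, 42.2]
tool_rot: [3.141, -0.001, 0.029]
force: [0.9, -3.0, -0.2]
width: 0.1
gripper_force: 1.3
```

```bash
python3 - <<'E'
from h import *
print(trig(.2,15),"now: full & return")
rows([trig(.45-a,15) for a in (.30,.35,.40,.44,.46,.3,.15,0)])
print("from 0:");rows([trig(.45-a,15) for a in (.1,.2,.25,.3,.35,.40,.44,.45,.46,.47)],trig(.45,15))
E
```

```text
(array([440.48421379, 154.6851806 ,  42.        ]), 0.025000000000000022) now: full & return
[-0.03, -0.28, 0.02] 3.1
[-0.1, -0.75, 0.02] 5.9
[-0.14, -1.23, 0.02] 8.8
[-0.15, -1.61, 0.02] 11.1
[-0.15, -1.8, 0.02] 12.3
[-0.03, -0.28, 0.02] 3.1
[0.3, 1.1, 0.02] -5.5
[0.83, 2.43, 0.02] -14.1
from 0:
[-0.15, -0.94, 0.0] 5.7
[-0.21, -1.89, 0.0] 11.5
[-0.21, -2.36, 0.0] 14.3
[-0.18, -2.84, 0.0] 17.2
[-0.12, -3.31, 0.0] 20.1
[-0.04, -3.78, 0.0] 22.9
[0.03, -4.15, 0.0] 25.2
[0.06, -4.24, 0.0] 25.8
[0.08, -4.34, 0.0] 26.4
[0.1, -4.43, 0.0] 26.9
```

>>> play_rows --pt "1 -0.1 -0.7 0 6" --pt "1 -0.15 -1.2 0 9" --pt "1 -0.15 -1.6 0 11" --pt "1 -0.15 -1.6 0 11"

```text
clock: 4.45
eef_pos: [437.2, 171.7, 41.8]
tool_rot: [3.141, 0.0, -0.162]
force: [-1.3, -3.5, 2.6]
width: 0.1
gripper_force: 1.7
```

```bash
python3 - <<'E'
from h import *
rows([trig(.0,15),trig(0,14),trig(.15,15),trig(.3,15),trig(.45,16),trig(.45,22)])
print("from .45,22:");rows([trig(.45-a,15) for a in (0,.15,.3,.40,.43,.45,.46)],trig(.45,22))
im,d=grab("top"); save(im,"c2.png",(150,195,240,262),8)
E
```

```text
[0.04, -0.19, -0.02] 0.7
[0.04, -0.29, -0.02] 0.7
[0.42, 1.18, -0.02] -7.9
[1.01, 2.48, -0.02] -16.5
[1.83, 3.77, -0.02] -25.1
[2.08, 4.31, -0.02] -25.1
from .45,22:
[0.0, -0.7, 0.0] 0.0
[-0.19, -2.11, 0.0] 8.6
[-0.18, -3.54, 0.0] 17.2
[-0.04, -4.48, 0.0] 22.9
[0.01, -4.76, 0.0] 24.6
[0.06, -4.94, 0.0] 25.8
[0.08, -5.04, 0.0] 26.4
```

View pics/c2.png

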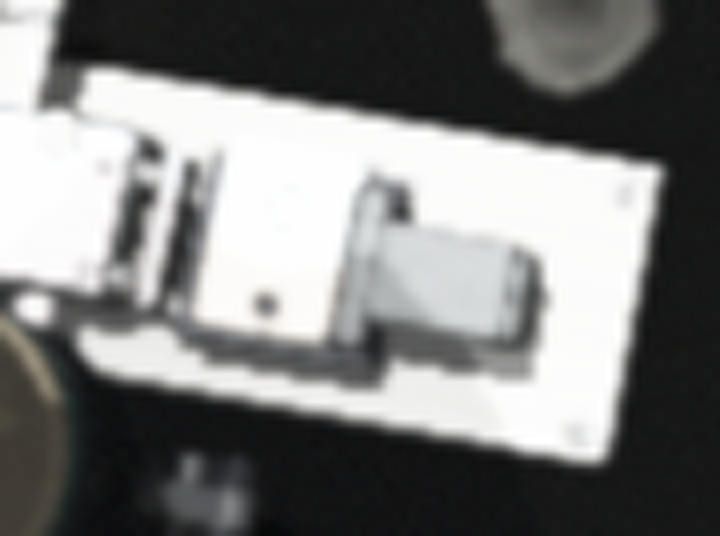

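The jaw is now almost touching the coupon (about 340 px), and the pad's rubber face at about 160 px is about 12 mm from the coupon's other edge at 205 px. One more full squeeze is therefore safe, and the third needs care.

>>> play_rows --pt "1 0 -0.25 0 1" --pt "1 0 -0.25 0 1" --pt "1 0.4 1.2 0 -8" --pt "1 1.0 2.5 0 -16" --pt "1 1.8 3.8 0 -25" --pt "1 2.1 4.3 0 -25" --pt "1 2.1 4.3 0 -25"

```text
clock: 5.2
eef_pos: [452.3, 126.0, 41.3]
tool_rot: [-3.14, -0.002, 0.268]
force: [-0.2, 0.1, 0.1]
width: 0.1
gripper_force: 0.0
```

>>> play_rows --pt "1 0 -0.7 0 0" --pt "1 -0.2 -2.1 0 8.6" --pt "1 -0.2 -3.5 0 17" --pt "1 0 -4.5 0 23" --pt "1 0 -4.5 0 23"

```text
clock: 5.7
eef_pos: [438.5, 171.3, 41.3]
tool_rot: [3.142, -0.0, -0.127]
force: [-0.2, -3.9, -0.5]
width: 0.2
gripper_force: 1.7
```

>>> play_rows --pt "1 0 -0.25 0 2" --pt "1 0 -0.25 0 2" --pt "1 0.4 1.2 0 -6" --pt "1 1.0 2.5 0 -14" --pt "1 1.8 3.8 0 -23" --pt "1 2.0 4.3 0 -23" --pt "1 2.0 4.3 0 -23"

```text
clock: 6.4
eef_pos: [454.0, 123.9, 41.4]
tool_rot: [-3.14, -0.001, 0.268]
force: [0.4, 0.7, 0.1]
width: 0.2
gripper_force: 0.0
```

>>> play_rows --pt "1 0 -0.7 0 0" --pt "1 -0.15 -1.4 0 4" --pt "1 -0.2 -2.1 0 8.6" --pt "1 -0.2 -2.1 0 8.6"

```text
clock: 6.8
eef_pos: [445.3, 145.8, 41.4]
tool_rot: [-3.141, -0.0, 0.124]
force: [0.9, -2.6, -0.0]
width: -0.3
gripper_force: 1.2
```

>>> play_rows --pt "1 0 -0.5 0 3" --pt "1 0 -1.0 0 6" --pt "1 0 -1.0 0 6"

```text
clock: 7.1
eef_pos: [442.8, 152.9, 41.2]
tool_rot: [3.138, 0.003, 0.02]
force: [-3.2, -5.2, 2.9]
width: -0.2
gripper_force: 2.4
```

>>> play_rows --pt "1 0 -0.3 0 2" --pt "1 0 -0.6 0 3" --pt "1 0 -0.6 0 3"

```text
clock: 7.4
eef_pos: [442.0, 157.8, 41.0]
tool_rot: [3.137, 0.004, -0.033]
force: [-3.1, -5.4, 3.0]
width: -0.0
gripper_force: 2.8
```

```bash
python3 - <<'E'
from h import *
im,d=grab("top"); save(im,"c3.png",(150,195,240,262),8)
E
```

```text
(no output)
```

View pics/c3.png

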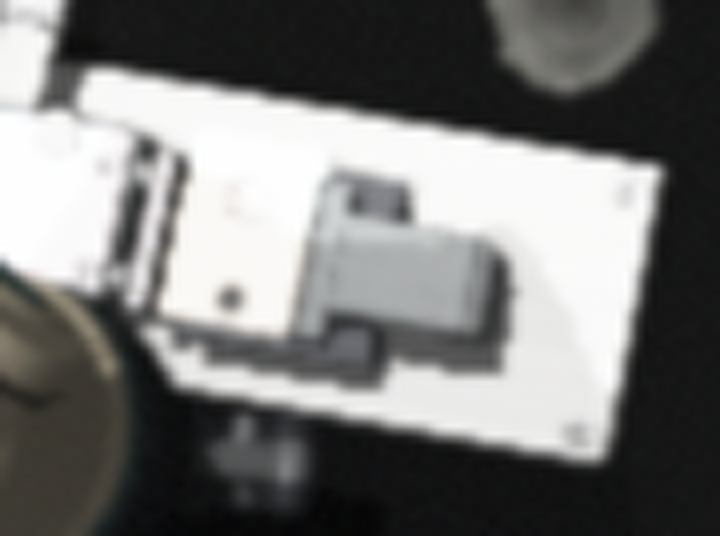

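The coupon is square and nearly touching the pad (a gap of about 165–180 px). I continue in small steps.

>>> play_rows --pt "1 0 -0.2 0 1.5" --pt "1 0 -0.4 0 2.5" --pt "1 0 -0.4 0 2.5"

```text
clock: 7.75
eef_pos: [441.6, 161.3, 40.8]
tool_rot: [3.136, 0.005, -0.076]
force: [-3.9, -6.2, 1.0]
width: 0.3
gripper_force: 3.1
```

>>> play_rows --pt "1 0 -0.2 0 1.5" --pt "1 0 -0.3 0 2" --pt "1 0 -0.3 0 2"

```text
clock: 8.05
eef_pos: [441.2, 163.8, 40.7]
tool_rot: [3.135, 0.006, -0.111]
force: [-4.8, -7.1, 2.7]
width: -0.1
gripper_force: 3.4
```

>>> play_rows --pt "1 -0.1 -0.2 0 1" --pt "1 -0.1 -0.3 0 2" --pt "1 -0.1 -0.3 0 2"

```text
clock: 8.35
eef_pos: [440.7, 166.5, 40.8]
tool_rot: [3.134, 0.006, -0.147]
force: [-5.8, -7.7, 2.8]
width: -0.4
gripper_force: 3.9
```

>>> play_rows --pt "1 -0.1 -0.2 0 1" --pt "1 -0.1 -0.2 0 1"

```text
clock: 8.55
eef_pos: [440.5, 168.6, 40.8]
tool_rot: [3.134, 0.005, -0.165]
force: [-4.1, -8.0, 2.1]
width: -0.1
gripper_force: 4.2
```

```bash
python3 - <<'E'
from h import *
im,d=grab("top"); save(im,"c4.png",(150,195,240,262),8)
E
```

```text
(no output)
```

View pics/c4.png

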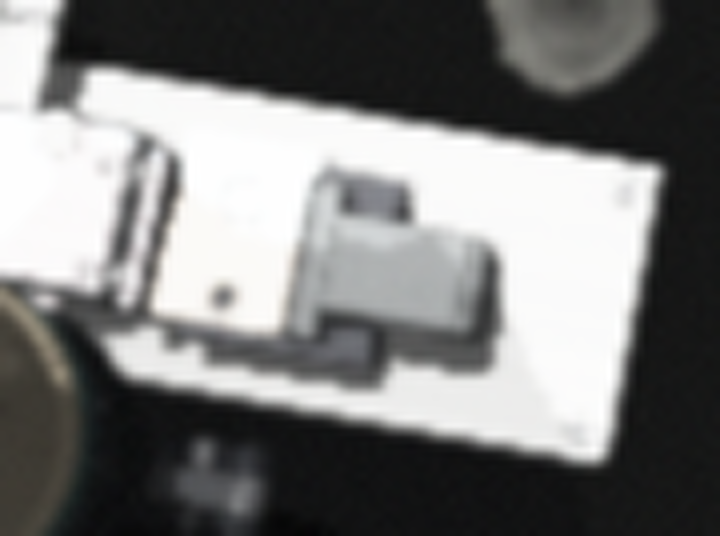

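>>> play_rows --pt "1 -0.1 -0.2 0 1" --pt "1 -0.1 -0.3 0 1.5" --pt "1 -0.1 -0.3 0 1.5"

```text
clock: 8.9
eef_pos: [440.2, 171.2, 40.8]
tool_rot: [3.133, 0.005, -0.191]
force: [-2.9, -8.9, 1.7]
width: -0.0
gripper_force: 4.5
```

>>> play_rows --pt "1 -0.05 -0.2 0 0" --pt "1 -0.05 -0.2 0 0"

```text
clock: 9.1
eef_pos: [440.3, 173.1, 40.8]
tool_rot: [3.133, 0.004, -0.191]
force: [-2.1, -9.3, 3.3]
width: -0.1
gripper_force: 4.8
```

>>> play_rows --pt "1 -0.05 -0.15 0 0" --pt "1 -0.05 -0.15 0 0"

```text
clock: 9.3
eef_pos: [440.4, 174.4, 40.8]
tool_rot: [3.133, 0.004, -0.192]
force: [-2.0, -9.7, 2.1]
width: 0.2
gripper_force: 5.0
```

>>> play_rows --pt "1 -0.05 -0.15 0 0" --pt "1 -0.05 -0.15 0 0"

```text
clock: 9.5
eef_pos: [440.5, 175.2, 40.8]
tool_rot: [3.132, 0.003, -0.193]
force: [-0.9, -10.4, 3.0]
width: 0.1
gripper_force: 5.6
```

>>> play_rows --pt "1 0.2 1.0 0 -6" --pt "1 0.8 2.2 0 -14" --pt "1 1.5 3.4 0 -23" --pt "1 1.8 4.5 0 -26" --pt "1 1.5 5.5 0 -26" --pt "1 1.5 5.5 -2 -26" --pt "1 1.5 5.5 -7 -26" --pt "1 -2.5 8.0 -12 -26" --pt "1 -7.0 11 -15 -26" --pt "1 -7.0 11 -15 -26"

```text
clock: 10.5
eef_pos: [349.9, 84.9, 192.6]
tool_rot: [3.14, 0.0, 0.263]
force: [0.6, -0.8, -0.3]
width: 0.2
gripper_force: 0.0
```

```bash
python3 - <<'E'
from h import *
s=ctrl.read_state();print(s["clock"],s["eef_pos"].round(1),s["tool_rot"].round(3),s["force"].round(1))
im,d=grab("top"); np.savez("t5.npz",im=im,d=d)
v,u=np.mgrid[0:384,0:512];P=world("top",u,v,d)
A0=np.load("top0.npz");P0=np.load("P.npy")
c,sn=np.cos(-.175),np.sin(-.175)
# intensity profiles along clamp y at several clamp x, z=54
def prof(img,x,z=54):
    ys=np.arange(60,-70,-1.); pts=np.array([proj("top",cw((x,y),z)) for y in ys],np.float32)
    return cv2.remap(img.mean(-1).astype(np.float32),pts[:,0],pts[:,1],cv2.INTER_LINEAR).ravel(),ys
for nm,img in(("0",A0["im"]),("5",im)):
    p=np.mean([prof(img,x)[0] for x in range(-15,16,5)],0); print(nm); print([(int(y),int(g)) for y,g in zip(np.arange(60,-70,-1),p)][10:60])
a=cv2.resize(A0["im"][195:262,150:240],(520,390)) ; b=cv2.resize(im[195:262,150:240],(520,390))
save(cv2.resize(im[195:262,150:240],(720,536),interpolation=cv2.INTER_CUBIC),"c5.png")
E
```

```text
10.5 [349.9  84.9 192.6] [3.14  0.    0.263] [ 0.6 -0.8 -0.3]
0
[(50, 254), (49, 254), (48, 254), (47, 254), (46, 254), (45, 254), (44, 254), (43, 254), (42, 253), (41, 253), (40, 252), (39, 252), (38, 252), (37, 249), (36, 242), (35, 229), (34, 206), (33, 176), (32, 152), (31, 135), (30, 123), (29, 119), (28, 125), (27, 140), (26, 163), (25, 193), (24, 217), (23, 234), (22, 242), (21, 239), (20, 223), (19, 193), (18, 151), (17, 109), (16, 87), (15, 83), (14, 96), (13, 111), (12, 124), (11, 135), (10, 143), (9, 152), (8, 168), (7, 192), (6, 219), (5, 238), (4, 248), (3, 252), (2, 254), (1, 254)]
5
[(50, 254), (49, 254), (48, 254), (47, 254), (46, 254), (45, 254), (44, 254), (43, 253), (42, 253), (41, 252), (40, 252), (39, 251), (38, 251), (37, 248), (36, 240), (35, 226), (34, 203), (33, 172), (32, 148), (31, 133), (30, 123), (29, 128), (28, 149), (27, 180), (26, 210), (25, 232), (24, 237), (23, 222), (22, 195), (21, 161), (20, 139), (19, 146), (18, 179), (17, 218), (16, 242), (15, 251), (14, 253), (13, 253), (12, 254), (11, 254), (10, 254), (9, 254), (8, 254), (7, 254), (6, 254), (5, 253), (4, 253), (3, 252), (2, 251), (1, 248)]
```

View pics/c5.png

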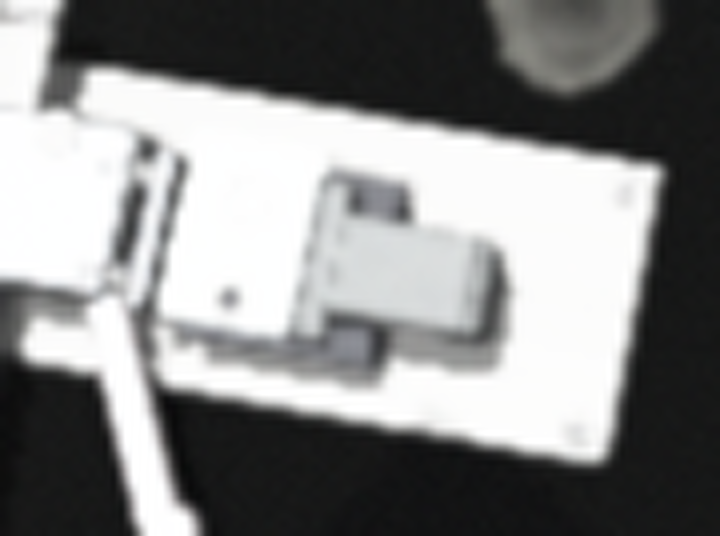

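The pad's edges moved from y≈18/26 to about 20.5/27.6, so it is compressed by only about 2.3 mm, roughly 6 N. That is at the low limit, and one more tooth (about 6 mm, 16 N) fits the 11 N rule. I squeeze again carefully.

```bash
python3 - <<'E'
from h import *
p,w=trig(.45,28); rows([((p[0],p[1],190),w),(p,w)])
print("from .45,28:");rows([trig(.45-a,15) for a in (0,.1,.15,.2,.25,.3,.35,.40,.43,.45,.46)],trig(.45,28))
E
```

```text
[11.15, -0.81, 0.34] -0.7
[11.15, -0.81, 15.14] -0.7
from .45,28:
[0.0, -1.3, 0.0] 0.0
[-0.15, -2.24, 0.0] 5.7
[-0.19, -2.71, 0.0] 8.6
[-0.21, -3.19, 0.0] 11.5
[-0.21, -3.66, 0.0] 14.3
[-0.18, -4.14, 0.0] 17.2
[-0.12, -4.61, 0.0] 20.1
[-0.04, -5.08, 0.0] 22.9
[0.01, -5.36, 0.0] 24.6
[0.06, -5.54, 0.0] 25.8
[0.08, -5.64, 0.0] 26.4
```

>>> play_rows --pt "1 5 0.2 2 0" --pt "1 9 0 5 0" --pt "1 11.2 -0.4 9 0" --pt "1 11.2 -0.8 13 0" --pt "1 11.2 -0.8 15.1 0" --pt "1 11.2 -0.8 15.1 0"

```text
clock: 11.15
eef_pos: [456.8, 122.9, 37.8]
tool_rot: [-3.142, 0.005, 0.264]
force: [-1.2, -0.5, -0.5]
width: -0.0
gripper_force: 0.0
```

>>> play_rows --pt "1 0 -1.3 0 0" --pt "1 -0.15 -2.2 0 6" --pt "1 -0.2 -2.7 0 9" --pt "1 -0.2 -2.7 0 9"

```text
clock: 11.55
eef_pos: [450.4, 148.1, 41.7]
tool_rot: [3.141, -0.002, 0.105]
force: [1.8, -4.8, 0.1]
width: -0.0
gripper_force: 2.2
```

>>> play_rows --pt "1 -0.05 -0.3 0 1.5" --pt "1 -0.1 -0.5 0 3" --pt "1 -0.1 -0.5 0 3"

```text
clock: 11.85
eef_pos: [449.1, 151.3, 41.6]
tool_rot: [3.139, -0.001, 0.052]
force: [1.4, -6.0, 2.1]
width: 0.1
gripper_force: 3.1
```

>>> play_rows --pt "1 -0.05 -0.3 0 1.5" --pt "1 -0.05 -0.5 0 3" --pt "1 -0.05 -0.5 0 3"

```text
clock: 12.15
eef_pos: [447.8, 155.3, 41.6]
tool_rot: [3.138, -0.0, -0.001]
force: [1.1, -8.1, 3.3]
width: 0.3
gripper_force: 3.8
```

>>> play_rows --pt "1 -0.05 -0.2 0 1.5" --pt "1 -0.05 -0.3 0 2" --pt "1 -0.05 -0.3 0 2"

```text
clock: 12.45
eef_pos: [447.1, 157.6, 41.5]
tool_rot: [3.137, 0.0, -0.036]
force: [0.2, -8.4, 5.1]
width: 0.2
gripper_force: 4.3
```

>>> play_rows --pt "1 -0.05 -0.2 0 1.5" --pt "1 -0.05 -0.3 0 2" --pt "1 -0.05 -0.3 0 2"

```text
clock: 12.75
eef_pos: [446.4, 160.2, 41.5]
tool_rot: [3.136, 0.001, -0.071]
force: [0.1, -9.0, 4.9]
width: 0.2
gripper_force: 4.7
```

>>> play_rows --pt "1 0 -0.2 0 1.5" --pt "1 0 -0.3 0 2" --pt "1 0 -0.3 0 2"

```text
clock: 13.05
eef_pos: [445.8, 163.0, 41.5]
tool_rot: [3.136, 0.002, -0.106]
force: [-2.8, -9.0, 5.8]
width: 0.0
gripper_force: 4.8
```

>>> play_rows --pt "1 0 -0.2 0 1.5" --pt "1 0 -0.2 0 1.5"

```text
clock: 13.25
eef_pos: [445.5, 165.0, 41.4]
tool_rot: [3.135, 0.002, -0.132]
force: [-3.8, -9.6, 6.7]
width: -0.1
gripper_force: 4.7
```

>>> play_rows --pt "1 0 -0.2 0 1" --pt "1 0 -0.2 0 1"

```text
clock: 13.45
eef_pos: [445.2, 166.6, 41.4]
tool_rot: [3.134, 0.003, -0.149]
force: [-3.2, -10.9, 7.6]
width: 0.1
gripper_force: 5.2
```

>>> play_rows --pt "1 0.2 1.0 0 -6" --pt "1 0.8 2.2 0 -14" --pt "1 1.5 3.4 0 -23" --pt "1 1.8 4.5 0 -26" --pt "1 1.5 5.5 0 -26" --pt "1 1.5 5.5 -2 -26" --pt "1 1.5 5.5 -7 -26" --pt "1 -2.5 8.0 -12 -26" --pt "1 -7.0 11 -15 -26" --pt "1 -7.0 11 -15 -26"

```text
clock: 14.45
eef_pos: [359.2, 71.4, 192.1]
tool_rot: [3.14, -0.001, 0.306]
force: [0.5, 0.2, 0.6]
width: -0.3
gripper_force: 0.0
```

```bash
cat >> h.py <<'E'
def prof(img,xs,z=54):
    ys=np.arange(60,-70,-1.); r=[]
    for x in xs:
        pts=np.array([proj("top",cw((x,y),z)) for y in ys],np.float32)
        r.append(cv2.remap(img.mean(-1).astype(np.float32),pts[:,0],pts[:,1],cv2.INTER_LINEAR).ravel())
    return np.mean(r,0),ys
E
python3 - <<'E'
from h import *
s=ctrl.read_state();print(s["clock"],s["eef_pos"].round(1),s["tool_rot"].round(3),s["force"].round(1))
im,d=grab("top"); np.savez("t6.npz",im=im,d=d)
for nm,I in(("0",np.load("top0.npz")["im"]),("5",np.load("t5.npz")["im"]),("6",im)):
    p,ys=prof(I,range(-15,16,5)); print(nm,[(int(y),int(g)) for y,g in zip(ys,p)][22:50])
save(im,"c6.png",(150,195,240,262),8)
# punch pick plan
a=s["tool_rot"][2]; print("punch"); v=(480,-120,255); rows([(v,a),((563.8,-206.8,255),a),((563.8,-206.8,84-6+0),a)])
for r in ctrl.search_frame("top","mark")[:3]: print(r)
E
```

```text
14.45 [359.2  71.4 192.1] [ 3.14e+00 -1.00e-03  3.06e-01] [0.5 0.2 0.6]
0 [(38, 252), (37, 249), (36, 242), (35, 229), (34, 206), (33, 176), (32, 152), (31, 135), (30, 123), (29, 119), (28, 125), (27, 140), (26, 163), (25, 193), (24, 217), (23, 234), (22, 242), (21, 239), (20, 223), (19, 193), (18, 151), (17, 109), (16, 87), (15, 83), (14, 96), (13, 111), (12, 124), (11, 135)]
5 [(38, 251), (37, 248), (36, 240), (35, 226), (34, 203), (33, 172), (32, 148), (31, 133), (30, 123), (29, 128), (28, 149), (27, 180), (26, 210), (25, 232), (24, 237), (23, 222), (22, 195), (21, 161), (20, 139), (19, 146), (18, 179), (17, 218), (16, 242), (15, 251), (14, 253), (13, 253), (12, 254), (11, 254)]
6 [(38, 251), (37, 248), (36, 240), (35, 226), (34, 204), (33, 177), (32, 168), (31, 181), (30, 201), (29, 222), (28, 234), (27, 230), (26, 212), (25, 178), (24, 138), (23, 124), (22, 137), (21, 169), (20, 206), (19, 234), (18, 247), (17, 252), (16, 253), (15, 254), (14, 254), (13, 254), (12, 254), (11, 254)]
punch
[6.11, 21.8, -6.21] 0.0
[11.48, 32.6, -6.21] 0.0
[11.48, 32.6, 11.49] 0.0
{'bbox': [168.4, 211.7, 187.1, 236.3], 'confidence': 0.73}
{'bbox': [164.2, 160.6, 193.1, 187.5], 'confidence': 0.72}
```

View pics/c6.png

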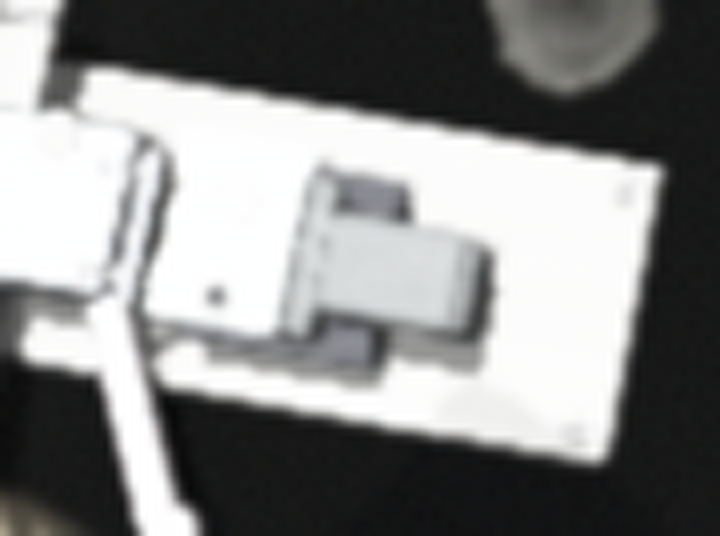

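The pad has moved about 5.8 mm (≈14.5 N), which is a good hold, and the coupon sits square with its hole at crop (216,296). Now I fetch the punch.

>>> play_rows --pt "0 4 11 -3 0" --pt "0 11.5 32.6 -3 0" --pt "0 11.5 32.6 -3 0" --pt "0 11.5 32.6 -3 0" --pt "0 11.5 32.6 -3 0" --pt "0 11.5 32.6 -3 0" --pt "0 11.5 32.6 -3 0" --pt "0 11.5 32.6 -3 0" --pt "0 11.5 32.6 -3 0" --pt "0 11.5 32.6 -3 0"

```text
clock: 15.55
eef_pos: [569.6, -202.1, 220.1]
tool_rot: [-3.14, 0.0, 0.308]
force: [0.1, 0.8, -0.1]
width: 85.9
gripper_force: 0.0
```

```bash
python3 - <<'E'
from h import *
s=ctrl.read_state();print(s["eef_pos"].round(1),s["tool_rot"].round(3),s["width"])
rows([((564,-206.8,93),s["tool_rot"][2])])
im=np.load("t6.npz")["im"]
g=im[228:236,171:182].astype(float).mean(-1); print(g.astype(int))
w=np.clip(235-g,0,None); v,u=np.mgrid[228:236,171:182]; hu,hv=(w*u).sum()/w.sum(),(w*v).sum()/w.sum()
H=rayz("top",hu,hv,44); print("hole px",hu,hv,H)
c,sn=np.cos(-.175),np.sin(-.175); d=H[:2]-np.array(Q0[:2]); print("hole clamp",c*d[0]+sn*d[1],-sn*d[0]+c*d[1])
for x in(-35,-30,-25,0): pass
# coupon end edges along clamp x at y=3..(z 44)
xs=np.arange(-45,45,1.5); pts=np.array([proj("top",cw((x,-3),44)) for x in xs],np.float32)
print([(x,int(k)) for x,k in zip(xs,cv2.remap(im.mean(-1).astype(np.float32),pts[:,0],pts[:,1],1).ravel())])
E
```

```text
[ 569.6 -202.1  220.1] [-3.14   0.     0.308] 85.94710647985039
[-0.68, 0.28, 12.71] 0.0
[[254 254 254 254 254 254 254 254 254 254 254]
 [254 254 254 254 254 253 253 254 254 254 254]
 [254 254 254 254 250 234 229 248 254 254 254]
 [254 254 254 253 233 175 171 229 252 254 254]
 [254 254 254 253 228 168 165 223 252 254 254]
 [253 253 254 253 245 225 220 242 253 254 254]
 [232 236 243 247 248 246 247 251 254 254 254]
 [164 170 187 197 210 219 227 240 247 252 253]]
hole px 174.83532084043156 233.18171493469617 [484.3558109  136.82864571  44.        ]
hole clamp -19.86231110879936 6.977018944177276
[(np.float64(-45.0), 47), (np.float64(-43.5), 108), (np.float64(-42.0), 178), (np.float64(-40.5), 233), (np.float64(-39.0), 249), (np.float64(-37.5), 251), (np.float64(-36.0), 248), (np.float64(-34.5), 221), (np.float64(-33.0), 188), (np.float64(-31.5), 156), (np.float64(-30.0), 142), (np.float64(-28.5), 138), (np.float64(-27.0), 141), (np.float64(-25.5), 165), (np.float64(-24.0), 201), (np.float64(-22.5), 237), (np.float64(-21.0), 250), (np.float64(-19.5), 253), (np.float64(-18.0), 253), (np.f
[... 316 characters left out ...]
 254), (np.float64(3.0), 254), (np.float64(4.5), 254), (np.float64(6.0), 254), (np.float64(7.5), 253), (np.float64(9.0), 253), (np.float64(10.5), 253), (np.float64(12.0), 252), (np.float64(13.5), 253), (np.float64(15.0), 253), (np.float64(16.5), 253), (np.float64(18.0), 254), (np.float64(19.5), 254), (np.float64(21.0), 254), (np.float64(22.5), 254), (np.float64(24.0), 254), (np.float64(25.5), 254), (np.float64(27.0), 254), (np.float64(28.5), 253), (np.float64(30.0), 253), (np.float64(31.5), 252), (np.float64(33.0), 251), (np.float64(34.5), 251), (np.float64(36.0), 251), (np.float64(37.5), 250), (np.float64(39.0), 245), (np.float64(40.5), 209), (np.float64(42.0), 145), (np.float64(43.5), 76)]
```

>>> play_rows --pt "0 -0.7 0.3 3 0" --pt "0 -0.7 0.3 7 0" --pt "0 -0.7 0.3 10.5 0" --pt "0 -0.7 0.3 12.7 0" --pt "0 -0.7 0.3 12.7 0" --pt "1 -0.7 0.3 12.7 0" --pt "1 -0.7 0.3 12.7 0" --pt "1 -0.7 0.3 12.7 0" --pt "1 -0.7 0.3 12.7 0" --pt "1 -0.7 0.3 12.7 0"

```text
clock: 16.55
eef_pos: [564.4, -209.0, 94.1]
tool_rot: [3.141, -0.001, 0.306]
force: [-0.6, 0.4, 10.1]
width: 12.9
gripper_force: 60.2
```

>>> play_rows --pt "1 0 0 -1 0" --pt "1 0 0 -3 0" --pt "1 0 0 -6 0" --pt "1 0 0 -9 0" --pt "1 0 0 -12 0" --pt "1 0 0 -14 0" --pt "1 0 0 -14 0" --pt "1 0 0 -14 0"

```text
clock: 17.35
eef_pos: [563.8, -209.2, 233.4]
tool_rot: [3.141, 0.0, 0.306]
force: [-0.3, -1.1, -2.0]
width: 12.9
gripper_force: 58.6
```

```bash
python3 - <<'E'
from h import *
s=ctrl.read_state();print(s["clock"],s["eef_pos"].round(1),s["tool_rot"].round(3),s["width"],s["force"].round(1))
rows([((515.6,127.7,234),s["tool_rot"][2])])
im,d=grab("side"); save(im,"g7.png",(215,120,305,260),4)
for r in ctrl.search_frame("side","punch_tip")[:3]+ctrl.search_frame("side","punch_grip")[:3]: print(r)
E
```

```text
17.35 [ 563.8 -209.2  233.4] [3.141 0.    0.306] 12.881281506738784 [-0.3 -1.1 -2. ]
[5.54, -33.58, -0.06] 0.0
{'bbox': [245.2, 170.0, 257.0, 192.3], 'confidence': 0.65}
```

View pics/g7.png

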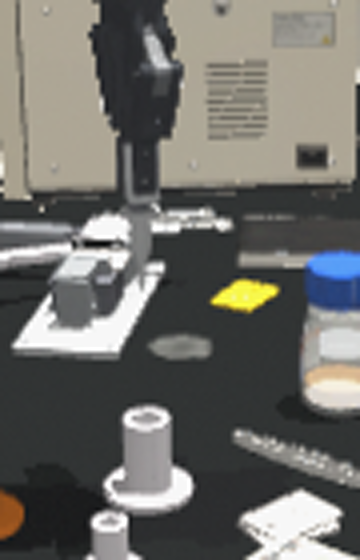

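```bash
python3 - <<'E'
from h import *
im,d=grab("side"); v,u=np.mgrid[0:384,0:512];Q=world("side",u,v,d)
q=Q[(abs(Q[...,0]-564)<25)&(abs(Q[...,1]+209)<25)&(Q[...,2]>120)&(Q[...,2]<225)]
for z in range(125,225,5):
    k=q[abs(q[:,2]-z)<2.5]
    if len(k): print(z,len(k),k.mean(0).round(1),k[:,0].min().round(1),k[:,0].max().round(1))
E
```

```text
145 2 [ 563.9 -211.   145.3] 563.8 563.9
150 4 [ 562.7 -210.3  150.5] 561.3 564.1
155 2 [ 562.8 -210.1  154.4] 561.7 564.0
160 4 [ 563.1 -212.3  159.3] 561.8 564.4
165 6 [ 563.2 -211.3  164.7] 559.4 566.9
170 8 [ 563.5 -214.1  170.6] 559.6 567.1
175 9 [ 563.1 -213.2  175.2] 557.2 569.7
180 12 [ 565.  -213.7  179.7] 557.5 569.9
185 11 [ 563.1 -214.1  184.9] 557.6 570.0
190 10 [ 563.8 -213.8  189.3] 557.6 570.0
195 18 [ 564.9 -216.6  195.7] 553.1 575.3
200 19 [ 563.2 -214.3  198.9] 552.8 575.4
205 9 [ 566.8 -219.4  206. ] 558.9 573.4
210 15 [ 562.9 -218.5  209.9] 550.5 575.9
215 20 [ 563.3 -220.8  214.9] 550.7 576.0
220 23 [ 565.  -221.9  219.9] 550.7 576.1
```

>>> play_rows --pt "1 5.5 -33.6 0 0" --pt "1 5.5 -33.6 0 0" --pt "1 5.5 -33.6 0 0" --pt "1 5.5 -33.6 0 0" --pt "1 5.5 -33.6 0 0" --pt "1 5.5 -33.6 0 0" --pt "1 5.5 -33.6 0 0" --pt "1 5.5 -33.6 0 0" --pt "1 5.5 -33.6 0 0" --pt "1 5.5 -33.6 0 0"

```text
clock: 18.55
eef_pos: [515.4, 126.5, 232.6]
tool_rot: [3.141, 0.002, 0.304]
force: [-0.5, 0.1, -1.1]
width: 13.0
gripper_force: 58.9
```

>>> play_rows --pt "1 0 -0.1 3 0" --pt "1 0 -0.1 6 0" --pt "1 0 -0.1 8.5 0" --pt "1 0 -0.1 9.5 0" --pt "1 0 -0.1 9.5 0"

```text
clock: 19.05
eef_pos: [514.6, 127.3, 137.1]
tool_rot: [3.141, 0.003, 0.304]
force: [0.1, -0.4, -0.7]
width: 12.7
gripper_force: 58.9
```

```bash
python3 - <<'E'
from h import *
s=ctrl.read_state();print(s["clock"],s["eef_pos"].round(1),s["force"].round(1))
a,d=grab("side"); v,u=np.mgrid[0:384,0:512];Q=world("side",u,v,d)
q=Q[(abs(Q[...,0]-515)<9)&(abs(Q[...,1]-126)<14)&(Q[...,2]>48)&(Q[...,2]<90)]
for z in range(48,90,6):
    k=q[abs(q[:,2]-z)<3]
    if len(k): print(z,len(k),k.mean(0).round(1))
save(a,"g8.png",(205,150,285,215),8)
E
```

```text
19.05 [514.6 127.3 137.1] [ 0.1 -0.4 -0.7]
48 1 [515.9 127.   49.2]
54 3 [513.9 126.6  54.1]
60 3 [515.3 125.5  59.3]
66 4 [514.8 127.   65.4]
72 3 [517.  123.5  73.1]
78 7 [514.8 123.1  77.7]
84 6 [517.  122.1  84.2]
```

View pics/g8.png

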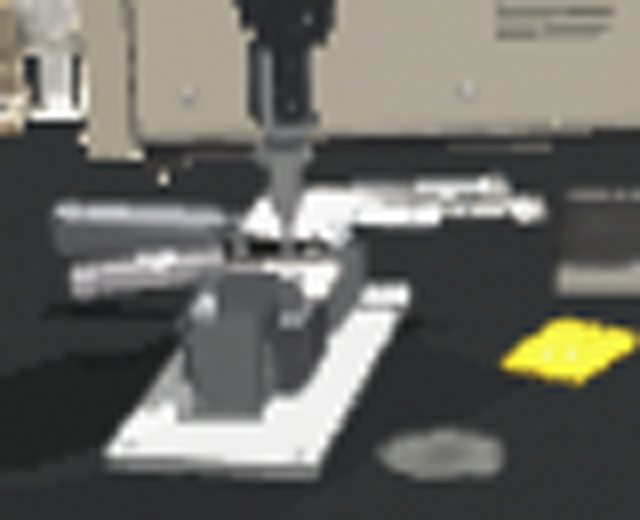

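The punch hangs upright over the coupon, its tip at about (288,240) in the crop and in line with the mark. I press.

>>> play_rows --pt "1 0.05 0 0.3 0" --pt "1 0.05 0 0.6 0" --pt "1 0.05 0 0.9 0" --pt "1 0.05 0 1.1 0" --pt "1 0.05 0 1.1 0" --pt "1 0.05 0 1.1 0"

```text
clock: 19.7
eef_pos: [516.5, 129.3, 128.4]
tool_rot: [3.141, -0.002, 0.306]
force: [0.1, -0.3, 7.0]
width: 12.7
gripper_force: 59.1
```

>>> play_rows --pt "1 0 0.05 0.2 0" --pt "1 0 0.05 0.4 0" --pt "1 0 0.05 0.6 0" --pt "1 0 0.05 0.6 0" --pt "1 0 0.05 0.6 0"

```text
clock: 20.2
eef_pos: [516.7, 129.3, 123.1]
tool_rot: [3.141, -0.003, 0.306]
force: [-0.6, -0.8, 13.0]
width: 12.5
gripper_force: 59.4
```

>>> play_rows --pt "1 0 0 0.15 0" --pt "1 0 0 0.15 0" --pt "1 0 0 0.15 0"

```text
clock: 20.5
eef_pos: [516.7, 129.3, 121.8]
tool_rot: [3.141, -0.003, 0.306]
force: [-2.0, -0.9, 14.0]
width: 12.9
gripper_force: 59.5
```

>>> play_rows --pt "1 0 0 -0.5 0" --pt "1 0 0 -1 0" --pt "1 0 0 -2 0" --pt "1 0 0 -4 0" --pt "1 0 0 -7 0" --pt "1 0 0 -11 0" --pt "1 0 0 -11 0"

```text
clock: 21.2
eef_pos: [518.3, 130.2, 234.6]
tool_rot: [-3.141, -0.009, 0.306]
force: [0.9, 0.2, -0.9]
width: 12.9
gripper_force: 59.4
```

```bash
python3 - <<'E'
from h import *
s=ctrl.read_state();print(s["clock"],s["eef_pos"].round(1),s["tool_rot"].round(3),s["force"].round(1))
rows([((563.9,-209.1,233),.306)])
E
```

```text
21.2 [518.3 130.2 234.6] [-3.141 -0.009  0.306] [ 0.9  0.2 -0.9]
[-5.87, 33.73, 0.16] -0.0
```

>>> play_rows --pt "1 -5.8 33.7 0 0" --pt "1 -5.8 33.7 0 0" --pt "1 -5.8 33.7 0 0" --pt "1 -5.8 33.7 0 0" --pt "1 -5.8 33.7 0 0" --pt "1 -5.8 33.7 0 0" --pt "1 -5.8 33.7 0 0" --pt "1 -5.8 33.7 0 0" --pt "1 -5.8 33.7 0 0" --pt "1 -5.8 33.7 0 0"

```text
clock: 22.2
eef_pos: [561.7, -208.4, 229.6]
tool_rot: [-3.14, 0.0, 0.308]
force: [0.4, 0.3, -0.5]
width: 13.0
gripper_force: 59.5
```

```bash
python3 - <<'E'
from h import *
s=ctrl.read_state();print(s["clock"],s["eef_pos"].round(1),s["tool_rot"].round(3),s["force"].round(1))
rows([((564.1,-209.1,94.5),.306)])
a,d=grab("side"); v,u=np.mgrid[0:384,0:512];Q=world("side",u,v,d)
q=Q[(abs(Q[...,0]-564)<25)&(abs(Q[...,1]+209)<25)&(Q[...,2]>120)&(Q[...,2]<225)]
for z in range(140,205,6):
    k=q[abs(q[:,2]-z)<3]
    if len(k): print(z,len(k),k.mean(0).round(1))
E
```

```text
22.2 [ 561.7 -208.4  229.6] [-3.14   0.     0.308] [ 0.4  0.3 -0.5]
[0.21, 0.14, 13.51] 0.1
140 1 [ 561.1 -207.6  142.7]
146 3 [ 562.2 -209.9  147.2]
152 5 [ 563.  -210.6  152.5]
158 5 [ 562.2 -210.   158.7]
164 7 [ 562.7 -212.1  164.8]
170 10 [ 562.1 -212.2  169.9]
176 11 [ 562.8 -213.9  176.2]
182 11 [ 561.8 -213.1  182. ]
188 9 [ 562.1 -214.   186.6]
194 32 [ 561.9 -214.9  194.2]
200 11 [ 561.8 -215.2  199.6]
```

>>> play_rows --pt "1 0.2 0.1 0 0" --pt "1 0.2 0.1 3 0" --pt "1 0.2 0.1 6 0" --pt "1 0.2 0.1 6.5 0" --pt "1 0.2 0.1 6.5 0"

```text
clock: 22.75
eef_pos: [564.0, -209.6, 164.4]
tool_rot: [-3.14, 0.001, 0.307]
force: [-0.1, -0.2, -0.3]
width: 12.6
gripper_force: 59.6
```

Well aligned (picked up at 564.4, −209.0). I lower it in.

>>> play_rows --pt "1 0 -0.05 2 0" --pt "1 0 -0.05 4 0" --pt "1 0 -0.05 5.5 0" --pt "1 0 -0.05 6.5 0" --pt "1 0 -0.05 6.8 0" --pt "1 0 -0.05 6.8 0"

```text
clock: 23.35
eef_pos: [564.2, -209.5, 97.0]
tool_rot: [-3.141, -0.0, 0.306]
force: [-0.8, 1.3, -2.8]
width: 13.0
gripper_force: 59.6
```

>>> play_rows --pt "1 0 0 0.25 0" --pt "1 0 0 0.3 0" --pt "1 0 0 0.3 0"

```text
clock: 23.65
eef_pos: [564.5, -209.5, 94.3]
tool_rot: [-3.141, -0.001, 0.306]
force: [-0.3, 3.8, 0.2]
width: 12.9
gripper_force: 59.7
```

>>> play_rows --pt "0 0 0 0 0" --pt "0 0 0 0 0" --pt "0 0 0 0 0" --pt "0 0 0 0 0" --pt "0 0 0 -2 0" --pt "0 0 0 -5 0" --pt "0 0 0 -9 0" --pt "0 0 0 -13 0" --pt "0 0 0 -13 0"

```text
clock: 24.55
eef_pos: [567.5, -210.5, 229.6]
tool_rot: [3.136, -0.009, 0.305]
force: [0.5, 0.6, 0.1]
width: 85.5
gripper_force: 0.0
```

```bash
python3 - <<'E'
from h import *
s=ctrl.read_state();print(s["clock"],s["eef_pos"].round(1),s["tool_rot"].round(3),s["width"])
a,d=grab("side"); v,u=np.mgrid[0:384,0:512];Q=world("side",u,v,d)
q=Q[(abs(Q[...,0]-564)<25)&(abs(Q[...,1]+209)<25)&(Q[...,2]>20)&(Q[...,2]<130)]
for z in range(25,130,8):
    k=q[abs(q[:,2]-z)<4]
    if len(k): print(z,len(k),k.mean(0).round(1),k[:,2].max())
save(np.hstack([cv2.resize(a[190:260,215:285],(400,400)),cv2.resize(np.load("t6.npz")["im"][185:215,135:165],(400,400))]),"z9.png")
t=ctrl.search_frame("side","tab_top"); print(t[:1])
# tab from initial clouds: z>46, clamp x>30
P=np.load("P.npy"); c,sn=np.cos(-.175),np.sin(-.175); dx=P[...,0]-Q0[0];dy=P[...,1]-Q0[1]; X=c*dx+sn*dy;Y=-sn*dx+c*dy
m=(X>30)&(X<80)&(Y>40)&(Y<110)&(P[...,2]>44)&(P[...,2]<60); print("tab",X[m].min(),X[m].max(),np.percentile(Y[m],[3,50,97]),P[...,2][m].mean())
for x in range(32,70,4):
    k=m&(abs(X-x)<2); print(x,k.sum(),Y[k].min().round(1) if k.any() else 0,Y[k].max().round(1) if k.any() else 0)
tp=cw((60,70),0);print(tp)
E
```

```text
24.55 [ 567.5 -210.5  229.6] [ 3.136 -0.009  0.305] 85.5003229152814
25 33 [ 565.  -218.5   24.8] 28.684798041755244
33 35 [ 565.4 -219.    33.4] 36.89708073638292
41 30 [ 564.7 -219.2   41.2] 44.68052937139532
49 33 [ 565.8 -218.8   48.9] 52.86208939535379
57 48 [ 564.7 -215.7   57.2] 60.831867356161695
65 19 [ 564.7 -214.3   64.3] 68.81842575026627
73 12 [ 565.2 -214.5   73. ] 76.66325352121169
81 15 [ 565.  -213.8   80.3] 84.71010949994121
89 15 [ 564.4 -214.4   89. ] 92.60478865661503
97 13 [ 565.6 -214.1   96.7] 100.69813438411887
105 15 [ 564.6 -215.7  105. ] 108.73524487173245
113 22 [ 564.2 -212.2  112.5] 115.01850305646349
[{'bbox': [230.6, 185.3, 244.5, 202.3], 'confidence': 0.41}]
tab 30.173026771265192 62.58266797643965 [65.05082202 72.5118701  80.27113749] 51.612039366893036
32 12 65.0 77.9
36 13 65.6 80.2
40 14 64.4 80.3
44 12 66.3 79.5
48 13 66.6 80.2
52 13 65.0 81.5
56 13 65.6 80.3
60 14 65.5 81.3
64 1 79.9 79.9
68 0 0 0
[573.97116197 184.98436947   0.        ]
```

The punch is back in its stand: cap at 115 mm, upright. Next, the release tab.

```bash
python3 - <<'E'
from h import *
rows([((571.5,188,225),.306)])
E
```

```text
[12.67, -37.8, -0.02] -0.0
```

>>> play_rows --pt "1 12.7 -37.8 0 0" --pt "1 12.7 -37.8 0 0" --pt "1 12.7 -37.8 0 0" --pt "1 12.7 -37.8 0 0" --pt "1 12.7 -37.8 0 0" --pt "1 12.7 -37.8 0 0" --pt "1 12.7 -37.8 0 0" --pt "1 12.7 -37.8 0 0" --pt "1 12.7 -37.8 0 0" --pt "1 12.7 -37.8 0 0"

```text
clock: 25.65
eef_pos: [570.0, 189.9, 222.2]
tool_rot: [3.141, 0.003, 0.309]
force: [0.2, -0.7, -1.7]
width: -0.4
gripper_force: 0.0
```

Target TCP is (571.5, 188). I go down to z≈82.

>>> play_rows --pt "1 0.1 0.2 4 0" --pt "1 0.1 0.2 8 0" --pt "1 0.1 0.2 11.5 0" --pt "1 0.1 0.2 13.7 0" --pt "1 0.1 0.2 13.7 0" --pt "1 0.1 0.2 13.7 0"

```text
clock: 26.25
eef_pos: [572.9, 185.4, 86.5]
tool_rot: [3.141, 0.001, 0.304]
force: [-0.4, -0.0, -0.4]
width: 0.4
gripper_force: 0.0
```

>>> play_rows --pt "1 0 0 0.4 0" --pt "1 0 0 0.8 0" --pt "1 0 0 0.8 0"

```text
clock: 26.55
eef_pos: [573.1, 186.7, 79.2]
tool_rot: [3.141, -0.001, 0.306]
force: [-0.4, 0.4, 0.6]
width: -0.1
gripper_force: 0.0
```

>>> play_rows --pt "1 0 0 0.3 0" --pt "1 0 0 0.6 0" --pt "1 0 0 0.6 0"

```text
clock: 26.85
eef_pos: [573.1, 187.0, 72.7]
tool_rot: [3.141, -0.0, 0.306]
force: [0.2, -0.6, -0.1]
width: 0.1
gripper_force: 0.3
```

>>> play_rows --pt "1 0 0 0.3 0" --pt "1 0 0 0.5 0" --pt "1 0 0 0.5 0"

```text
clock: 27.15
eef_pos: [573.1, 187.1, 68.2]
tool_rot: [3.141, -0.001, 0.306]
force: [-0.9, 0.0, 5.8]
width: -0.1
gripper_force: 2.3
```

>>> play_rows --pt "1 0 0 0.15 0" --pt "1 0 0 0.2 0" --pt "1 0 0 0.2 0" --pt "1 0 0 0.2 0" --pt "1 0 0 0.2 0" --pt "1 0 0 0.2 0" --pt "1 0 0 0.2 0" --pt "1 0 0 0.2 0"

```text
clock: 27.95
eef_pos: [573.2, 187.2, 67.6]
tool_rot: [3.141, -0.001, 0.306]
force: [-2.5, -2.0, 14.1]
width: 0.1
gripper_force: 7.2
```

>>> play_rows --pt "1 0 0 -2 0" --pt "1 0 0 -6 0" --pt "1 0 0 -11 0" --pt "1 0 0 -15 0" --pt "1 0 9 -16 0" --pt "1 0 18 -16 0" --pt "1 0 28 -16 0" --pt "1 0 33 -16 0" --pt "1 0 33 -16 0" --pt "1 0 33 -16 0"

```text
clock: 28.95
eef_pos: [663.0, -100.7, 225.1]
tool_rot: [-3.141, 0.001, 0.306]
force: [1.1, 1.0, 0.5]
width: 0.3
gripper_force: 0.0
```

```bash
python3 - <<'E'
from h import *
s=ctrl.read_state();print(s["clock"],s["eef_pos"].round(1))
im,d=grab("top"); v,u=np.mgrid[0:384,0:512];P=world("top",u,v,d)
dx=P[...,0]-Q0[0];dy=P[...,1]-Q0[1];c,sn=np.cos(-.175),np.sin(-.175); X=c*dx+sn*dy;Y=-sn*dx+c*dy
for x in(15,0,-15): print(x,[int(np.median(P[...,2][k])) if (k:=(abs(X-x)<3)&(abs(Y-y)<2)).any() else None for y in range(40,-80,-4)])
save(np.hstack([cv2.resize(im[190:262,140:240],(500,360),interpolation=2),cv2.resize(im[180:230,300:350],(280,360),interpolation=2)]),"e10.png")
E
```

```text
28.95 [ 663.  -100.7  225.1]
15 [52, 49, 53, 51, 54, 55, 43, 44, 43, 44, 44, 45, 44, 45, 43, 45, 39, 40, 40, 40, 15, None, 56, 56, 57, 51, 57, 54, 53, 56]
0 [53, 49, 39, 32, 55, 55, 49, 45, 44, 43, 44, 46, 43, 45, 43, 41, 40, 39, 40, 40, 30, 28, 56, 55, 59, 54, 55, 56, 56, 54]
-15 [53, 52, 50, 53, 52, 55, 47, 43, 43, 46, 40, 40, 44, 44, 45, 41, 40, 41, 39, 39, 16, 10, None, 57, 55, 10, 8, 7, 8, 9]
```

View pics/e10.png

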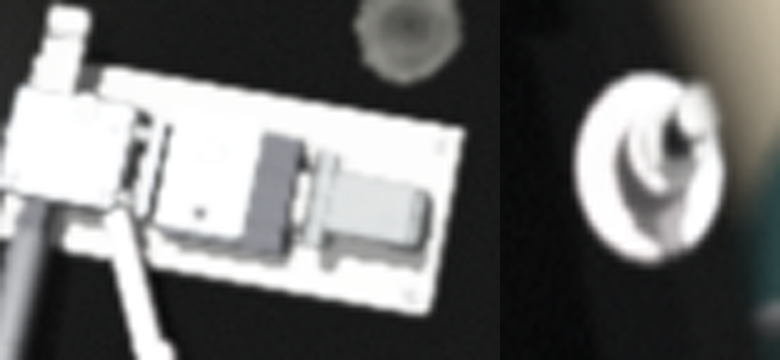

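The jaws have sprung back, the coupon lies flat on the anvil (44 mm top throughout), the punch is upright in its stand, and the arm touches nothing.

```bash
python3 -c "
from cell import ctrl
print(ctrl.finish_job())"
```

```text
the job is handed in; nothing more can be done
None
```

I handed the job in at about 29 s of the 70 s, with every step done in order:
- **Clamp:** the coupon was gripped at about 14.5 N, worked out from the pad moving about 5.8 mm.
- **Punch:** it was pressed to about 14 N, within about 2 mm of the mark's estimated centre, then stood back in its stand.
- **Release:** the tab was held down 0.8 s and the jaws sprang open. The last picture shows the coupon flat on the anvil.

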